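# Fetch a paint jar from the counter dispenser

### The job

Fetch a paint jar for an order: pull the dispenser's door wide open (at least square to the front), then swing the feed lever on its roof all the way to its stop, so that the jar is pushed out onto the apron, and let the lever spring back home. Stand the jar upright on the floor of the shallow black tray and shut the dispenser's door fully again. Leave the spray can, the thinner bottle and the kit box where they are.

Things in the scene. Friction and masses are not known exactly. Their poses are not given: they have to be found in the camera images.
- dispenser: Fixed low dark steel cabinet with a clear roof: 200 deep (local x) x 166 wide (local y) x 106 mm high. Origin: centre of the cabinet's underside, at table height. Local -x is its front (the door); local +y is the left side and -y the right side for a person facing the front, looking along local +x. The front faces roughly world -y.
- apron (a point): Centre of the jar's path on the apron, local (-156, 0, 10) mm of the dispenser: about where the fed jar's underside centre comes to stand. The apron is the 10 mm base plate running on in front of the cabinet, local x -100 to -200 mm, with a 6 mm high lip at its far edge; the inside floor is level with it, and guide rails 68 mm apart lead the jar out straight along local -x.
- door (a joint): Angle (rad) of the grey door on the front: 0 shut (stop) to 1.9 wide open (stop), counter-clockwise seen from above. Hinge line upright on the front's right edge, local (-101, -75) mm. Light friction hinge (0.06 N m): stays where left; may start up to 0.2 ajar. Panel 150 wide, 8 thick, 82 mm high, from 13 to 95 mm above the table. Past square it clears the apron.
- door_pull (a point): Upper free end of the door's pull, 95 mm above the table: an L-shaped 12 mm round steel bar, upright, its axis 35 mm out from the door's outer face and 125 mm from the hinge along the door; the top 50 mm of the upright is free on all sides, below that the bar turns level into the door. Its x and y axes are the door's: -x points out of the outer face, y from the hinge to the free edge.
- door_hinge (a point): Point on the vertical hinge line, in the plane of the door's inner face, 95 mm above the table. Its x and y axes are the door's: the panel lies from x = 0 to -8 mm and y = 0 to 150 mm.
- feed_lever (a joint): Angle (rad) of the flat steel lever on the roof: 0 home; swings counter-clockwise seen from above (post towards the dispenser's front) to a hard stop at 1.0. Its spring resists with 3 N at the post at home, 8 N at the stop, and brings it home when let go. It drives a pusher inside, 100 mm for the full swing, that shoves the jar out along local -x and goes back with the lever.
- lever_post (a point): Centre of the top of the lever's upright black grip post, 16 mm diameter, 95 mm from the pivot; the post's top is 169 mm above the table, and it stands free above 121 mm (the flat lever arm is below that). At home the post is at local (66, 38) mm of the dispenser, at the stop near (-26, 38) mm.
- lever_pivot (a point): Point on the lever's vertical pivot axis, 123 mm above the table, at local (20, -45) mm of the dispenser.
- jar: The one loose paint jar, glass with paper label and grey screw cap, 40 mm diameter, 56 mm high, about 70 g. Origin: centre of its underside, z up its axis. It starts inside the dispenser behind the door, about 35 mm in from the front; out of reach until it is pushed out.
- tray: Fixed square shallow black plastic tray, 150 x 150 mm outside, walls 5 mm thick, 16 mm high, floor 5 mm thick, empty. Origin: centre of its underside.
- spray_can: Bystander: loose spray can, 52 mm diameter, 135 mm high. Origin: centre of its underside.
- thinner: Bystander: loose white bottle, 52 mm diameter, 110 mm high. Origin: centre of its underside.
- kit_box: Bystander: loose flat cardboard kit box with a white lid, 122 x 182 x 46 mm. Origin: centre of its underside.
Mind the look-alikes: they are no part of the job. Of the things that look like the tray, the largest one is meant.

How it is judged:
On the way, in this order (a step that is already met when the one before it is completed fails the run):
1. the door is swung wide open (at least 1.4 rad) (value of joint door above 1.4 rad), for 0.1 s.
2. the feed lever is swung to its stop (above 0.92 of 1.0 rad) (value of joint feed_lever above 0.92 rad).
3. the lever is back home with the jar pushed out in front of the dispenser (value of joint feed_lever below 0.08 rad and x of jar in the frame of dispenser below -0.13 m), for 0.1 s.
4. the jar stands on the tray's floor (z of jar in the frame of tray below 0.01 m and x of jar in the frame of tray between -0.056 and 0.056 m and y of jar in the frame of tray between -0.056 and 0.056 m), for 0.2 s.
At the end, for the whole second after the job is handed in: The jar stands upright (within 0.1 rad) and at rest on the tray's floor inside its walls, the door is shut (within 0.08 rad) and the feed lever is home (within 0.08 rad) (all of step 4 and z of jar in the frame of tray above 0 m and angle between jar's own z axis and vertical below 0.1 rad and linear speed of jar below 0.02 m/s and value of joint each of door, feed_lever below 0.08 rad); the robot touches nothing.
It fails at once if the spray can is moved by more than 30 mm (distance of spray_can from where it was at the start of the episode above 0.03 m).
It fails at once if the thinner bottle is moved by more than 30 mm (distance of thinner from where it was at the start of the episode above 0.03 m).
It fails at once if the kit box is moved by more than 30 mm (distance of kit_box from where it was at the start of the episode above 0.03 m).
It also fails if it takes over 72 s, if anything falls off the work surface, if the arm or the gripper's body presses on something with over 40 N, if the wrist force passes 120 N, or if a joint passes its speed limit or range.

### The arm

A 6-joint arm with a two-finger parallel gripper is mounted at the origin on the work surface. World frame = base frame: x ahead of the robot, y to its left, z up, the work surface at z = 0. Lengths are in m, angles in rad, forces in N, time in s.
With the tool pointing down it reaches from about 0.375 to 0.9 m from the base axis. Payload 3.1 kg.
Tool frame: the origin (TCP) lies midway between the tips of the shut fingers; the grasp point (between the pads) lies 19 mm behind it; z points along the fingers, y is the line along which they close (so a half turn about z gives the same grasp; the last joint's range is limited). The gripper opens to 87 mm and grips with 3 to 60 N. Pads are 19 mm wide; open, the fingers measure 117 mm over their backs; the gripper's body (75 mm by 190 mm) begins 51 mm behind the grasp point.
Start: joints at [-1.528, 0.527, 1.433, -0, 1.181, -0.178], TCP at [0.138, -0.61, 0.223] pointing down, gripper open.
Joint ranges: [-3.08, 3.08], [-0.75, 2.2], [0.22, 2.44], [-1.43, 4.57], [0, 2.65], [-2.85, 2.85]. Speed limits (rad/s): [2.79, 2.79, 3.14, 3.14, 3.14, 3.14].

### API

Orientations are given as a unit quaternion [x, y, z, w].
In Python, from rig import robot gives the robot as it stands.
- The arm moves only by the shell command python3 -m jog 'ROWS' [FORCE]. ROWS is a JSON object of lists of equal length, an entry for each row: "dp": the shift along the tool's x, y, z in mm, a list of three; "delta_rot": the turn, a rotation vector about the tool's x, y, z in rad, a list of three; "gripper": the opening, from -1 (shut) to 1 (fully open). A call has 1 to 12 rows; each row is the pose to reach, as a shift and turn from the pose commanded when the call began, along the tool's axes at that moment; what a row does not reach only later rows make up. A row lasts 1/10 s, in which the tool goes at most 50 mm and 8.59 degrees, less where a joint would pass 70% of its speed; a pose out of reach is approached as far as the arm can. A call with a gripper value outside its range is refused whole. The fingers move at their own pace and stop on an object; FORCE is the grip in N (left out, the last holds). Time passes only in rows, so rows that repeat a pose let the fingers close. It gives the time, the measured TCP pose, the force, the opening and the grip force at its end, in the units of the state.
- robot.get_obs(): the state, without advancing time (a new reading comes with each control period).
- robot.camera(name): name is "side" or "top" or "wrist"; returns the picture (384x512x3 uint8, red, green, blue); there is no depth.
- robot.camera_model(name): a dict with "fx", "fy", "cx", "cy" (pixels), "xyz" and "orientation" of the camera in the world; the wrist camera has in their place "T_tool_cam" (4x4, takes a point from camera to tool coordinates, whose origin is the TCP and whose axes are the flange's). Camera axes: x right, y down, z forward; pixel columns grow to the right and rows downward; lengths in m; the calibration is good to about 2 mm. A picture is of the moment at which its call begins: read the wrist's pose just before it. camera_model takes no time and is no camera call.
- robot.hand_in(): hands the job in; it is judged then, once.
Trained networks look in the newest picture that a camera, given by its name, has taken for a name from the list of things; names that differ only in an ending like _2 or _b are one class to them, and where a whole thing is asked for, a point or a joint stands for the part that bears it (a point fixed in the world has none). Each returns a list of dicts, best first, with "score" (0 to 1); they miss things now and then, are a little off and sometimes report something else, mostly with a low value. They report only what shows in the picture. A call takes as long as a camera call. They do not tell look-alikes from the thing itself.
- robot.search_frame(name, camera): "rect" ([left, top, right, bottom] in pixels, round what is visible of it).
The state is a dict: "time": time; "q": joint angles; "joint_velocities": joint speeds; "joint_torque": joint torques, N m; "position": TCP position; "tool_rot": TCP orientation; "ft_force": force on the tool from outside, world axes, zero at the start; "moment": the same for the moment, N m; "grip_width": finger opening in m; "grip_force": force on a finger pad.
Only numpy, scipy, OpenCV 4.12 (cv2) and the standard library are available. Lean on these libraries where they do the work, as an engineer would, in place of code of your own. Each camera call takes 0.05 s, during which the arm holds its last target. There are 200 camera calls.

## Working session

There is one attempt and no reset: what is moved stays moved. The work goes in short steps, Python scripts to look and compute and a shell command to move; the robot and the scene stay as the last step left them, time stands still between calls to the robot, and variables do not carry over. Pictures are saved under pics/ and viewed, at most 12 in all, crops included, and the job is handed in when it is done.

```bash
mkdir -p pics; ls; python3 - <<'E'
from rig import robot
import cv2,numpy as np
o=robot.get_obs();print({k:np.round(v,4).tolist() for k,v in o.items()})
for c in("side","top"):
    im=robot.camera(c);cv2.imwrite(f"pics/{c}0.png",im[:,:,::-1])
    print(c,robot.camera_model(c))
    for n in("dispenser","door_pull","feed_lever","lever_post","tray","spray_can","thinner","kit_box","jar"):
        print(n,[(np.round(d["rect"]).tolist(),round(d["score"],2)) for d in robot.search_frame(n,c)])
print(robot.camera_model("wrist"))
a=cv2.imread("pics/side0.png");b=cv2.imread("pics/top0.png")
E
```

```text
pics
{'time': 0.0, 'q': [-1.5275, 0.5285, 1.4339, -0.0, 1.1814, -0.1785], 'joint_velocities': [0.0006, -0.0003, 0.0008, -0.0009, 0.0006, -0.0004], 'joint_torque': [-0.0021, -44.0051, -17.6591, 0.0634, 0.0583, -0.0002], 'position': [0.1375, -0.6089, 0.2216], 'tool_rot': [0.9939, 0.1107, 0.0001, -0.0011], 'ft_force': [-0.544, 0.8708, -0.5836], 'moment': [-0.0102, -0.016, 0.0012], 'grip_force': 0.0, 'grip_width': 0.087}
side {'fx': 487.54318240642596, 'fy': 487.54318240642596, 'cx': 250.67808474668868, 'cy': 191.0688614185847, 'xyz': array([ 0.44813839, -1.13498588,  0.89199389]), 'orientation': array([ 0.89097052, -0.06664019,  0.02621224, -0.44837879])}
dispenser [([192.0, 109.0, 251.0, 200.0], 0.65)]
door_pull [([197.0, 153.0, 249.0, 186.0], 0.94)]
feed_lever [([199.0, 153.0, 246.0, 183.0], 0.63), ([206.0, 107.0, 239.0, 131.0], 0.47)]
lever_post [([207.0, 111.0, 238.0, 132.0], 0.62)]
tray [([207.0, 250.0, 283.0, 310.0], 0.98), ([138.0, 275.0, 188.0, 319.0], 0.87), ([302.0, 248.0, 356.0, 288.0], 0.73)]
spray_can [([179.0, 303.0, 208.0, 361.0], 0.8)]
thinner [([302.0, 194.0, 321.0, 235
[... 751 characters left out ...]
, 173.0], 0.58)]
spray_can [([370.0, 250.0, 403.0, 272.0], 0.88)]
thinner [([255.0, 136.0, 270.0, 157.0], 0.88), ([91.0, 173.0, 207.0, 250.0], 0.51), ([167.0, 187.0, 189.0, 238.0], 0.24)]
kit_box [([126.0, 117.0, 186.0, 165.0], 0.89)]
jar []
{'fx': 333.2385651294889, 'fy': 333.2385651294889, 'cx': 251.77246657161885, 'cy': 187.64129090651537, 'T_tool_cam': array([[-9.47259866e-04, -9.57107348e-01, -2.89731991e-01,
         8.06957125e-02],
       [ 9.99998255e-01, -1.37307042e-03,  1.26640339e-03,
        -2.37892341e-04],
       [-1.60990641e-03, -2.89730286e-01,  9.57106979e-01,
        -1.62437907e-01],
       [ 0.00000000e+00,  0.00000000e+00,  0.00000000e+00,
         1.00000000e+00]])}
```

View pics/top0.png

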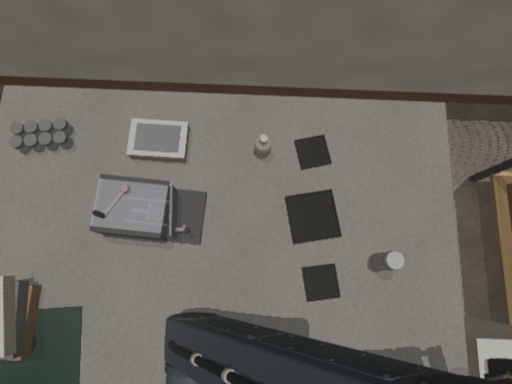

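View pics/side0.png

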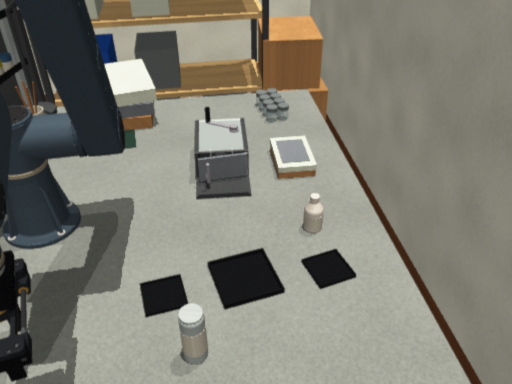

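The top view shows the dispenser at left (91–207, 174–248), with its front facing image right (world -y). The lever post is near (98,213), the pull near (183,229), the kit box at (158,140), the thinner at (263,145) and the spray can at (393,261). There are three tray-like things: (313,152), (313,216) and (321,282). The middle one is the largest, about 54 px against 36 px, so it is the tray.

```bash
cat > h.py <<'E'
import numpy as np,cv2
from scipy.spatial.transform import Rotation as R
from rig import robot
def cam(c,o=None):
    m=robot.camera_model(c)
    K=np.array([[m["fx"],0,m["cx"]],[0,m["fy"],m["cy"]],[0,0,1]])
    if c=="wrist":
        T=np.eye(4);T[:3,:3]=R.from_quat(o["tool_rot"]).as_matrix();T[:3,3]=o["position"]
        T=T@m["T_tool_cam"];return K,T[:3,:3],T[:3,3]
    return K,R.from_quat(m["orientation"]).as_matrix(),np.array(m["xyz"])
def ray(C,uv):
    K,Rm,t=C;return t,Rm@np.linalg.solve(K,[*uv,1.])
def atz(C,uv,z):
    t,d=ray(C,uv);return t+d*(z-t[2])/d[2]
def proj(C,p):
    K,Rm,t=C;q=K@(Rm.T@(np.asarray(p,float)-t));return q[:2]/q[2]
def tri(*obs):
    A=[];b=[]
    for C,uv in obs:
        t,d=ray(C,uv);d/=np.linalg.norm(d);P=np.eye(3)-np.outer(d,d);A.append(P);b.append(P@t)
    A=np.vstack(A);b=np.hstack(b);x,*_=np.linalg.lstsq(A,b,rcond=None)
    return x,np.linalg.norm(A@x-b)
E
python3 - <<'E'
from h import *
t=cv2.imread("pics/top0.png");s=cv2.imread("pics/side0.png")
def g(im,x,y,w,h,f):
    c=cv2.resize(im[y:y+h,x:x+w],None,fx=f,fy=f,interpolation=cv2.INTER_CUBIC)
    c=cv2.convertScaleAbs(c,alpha=1.4,beta=20)
    for i in range(0,w,10): cv2.line(c,(i*f,0),(i*f,6 if i%50 else 14),(0,255,255),1)
    for i in range(0,h,10): cv2.line(c,(0,i*f),(6 if i%50 else 14,i*f),(0,255,255),1)
    return c
a=g(t,85,165,130,95,6);cv2.imwrite("pics/c1.png",a)
b=g(s,185,100,75,105,5);c=g(t,280,180,70,70,4);d=g(s,200,240,90,75,4)
H=560;pad=lambda x:cv2.copyMakeBorder(x,0,H-x.shape[0],0,8,cv2.BORDER_CONSTANT)
cd=np.vstack([cv2.copyMakeBorder(c,0,0,0,d.shape[1]-c.shape[1],cv2.BORDER_CONSTANT),d[:280]])
cv2.imwrite("pics/c2.png",np.hstack([pad(b),pad(cd)])[:, :800])
E
```

```text
(no output)
```

View pics/c1.png

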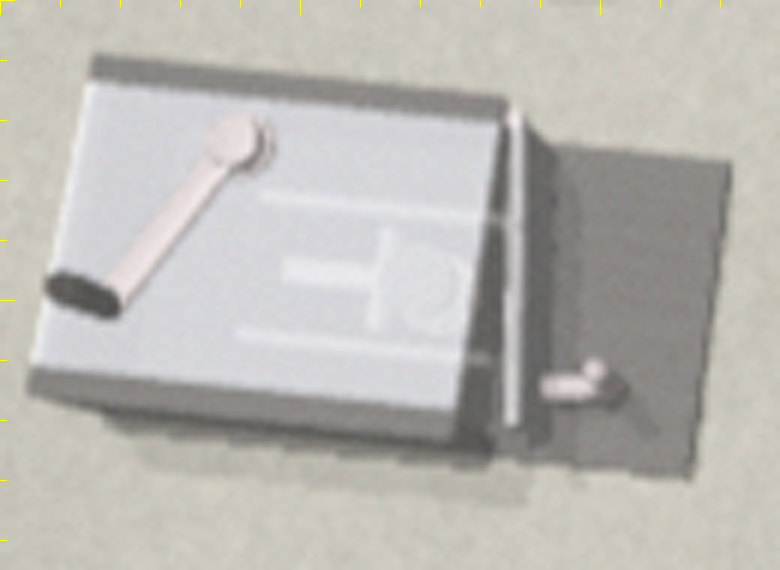

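View pics/c2.png

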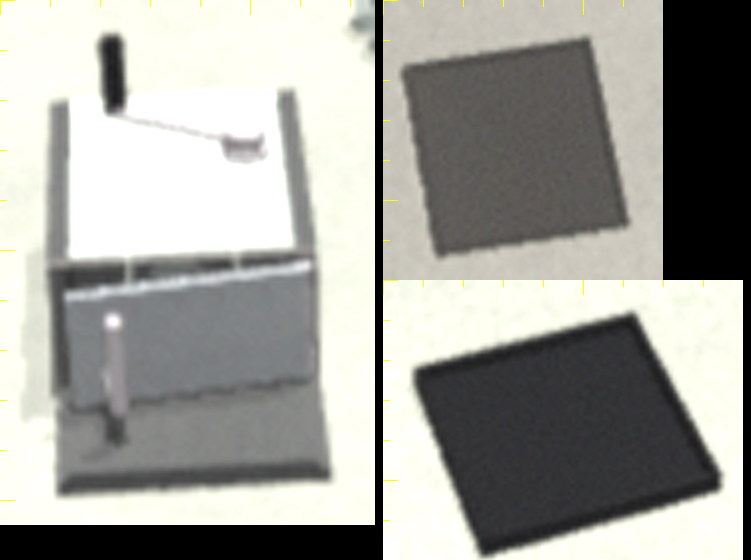

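The crops show the lever pivot at (124,188) and post top at (95,213) in the top view, and (234,128) and (207,108) in the side view. The pull tip is at (184,226) and (208,164), and the door is slightly ajar. The middle tray is an empty square with corners at (285.5,197), (331,189.5), (341,236.5) and (294,244). I'll triangulate and fit.

```bash
cat > fit.py <<'E'
from h import *
from scipy.optimize import least_squares
T=cam("top");S=cam("side")
D=[(T,(124.2,188.3),(20,-45,123)),(T,(95,212.7),(66,38,169)),(T,(100.3,174.2),(100,-83,106)),(T,(169.2,181.2),(-100,-83,106)),(T,(161,233.5),(-100,83,106)),(T,(89.7,227),(100,83,106)),(T,(206.7,192.2),(-200,-83,16)),(T,(200.3,244.7),(-200,83,16)),
(S,(207.2,107.6),(66,38,169)),(S,(233.6,128),(20,-45,123)),(S,(196,152.4),(-100,83,106)),(S,(247.4,151.6),(-100,-83,106)),(S,(242.4,118),(100,-83,106)),(S,(196.6,120.4),(100,83,106)),(S,(196.4,195),(-200,83,16)),(S,(251,193),(-200,-83,16))]
Q=[(T,(285.5,196.75),(-75,75,16)),(T,(331.25,189.5),(75,75,16)),(T,(341.25,236.5),(75,-75,16)),(T,(294.25,244),(-75,-75,16))]
Q+=[(S,(208,262.5),(-75,-75,16)),(S,(262.5,248.75),(-75,75,16)),(S,(284.25,288.75),(75,75,16)),(S,(225,307),(75,-75,16))]
def fit(L,x0):
    def w(p,l): 
        c,s=np.cos(p[2]),np.sin(p[2]);l=np.array(l)/1000
        return [p[0]+c*l[0]-s*l[1],p[1]+s*l[0]+c*l[1],l[2]+p[3]]
    f=lambda p:np.concatenate([proj(C,w(p,l))-uv for C,uv,l in L])
    r=least_squares(f,x0,loss="soft_l1");return r.x,f(r.x).reshape(-1,2),w
if __name__=="__main__":
    p,e,w=fit(D,[.35,.3,1.57,0]);print("disp",p.round(4));print(e.round(1).tolist())
    for n,l in dict(post=(66,38,169),post1=(-26,38,169),apron=(-156,0,10),hinge=(-101,-75,95)).items(): print(n,np.round(w(p,l),4))
    print("tri post",tri((T,D[1][1]),(S,D[8][1])),"pivot",tri((T,D[0][1]),(S,D[9][1])))
    pull,r=tri((T,(184,226)),(S,(207.6,164.2)));h=np.array(w(p,(-101,-75,95)))
    v=pull-h;print("pull",pull,r,"dist",np.hypot(*v[:2]),"expect",np.hypot(.125,.043))
    a=np.arctan2(v[1],v[0])-p[2];print("door ang",a-np.arctan2(.125,-.043))
    # tray: axes x right-in-top => world -y
    p,e,w=fit(Q,[.3,-.2,-1.6,0]);print("tray",p.round(4));print(e.round(1).tolist())
    for n,uv,z in(("can",(394,261),.135),("thin",(263.5,139),.11)): print(n,atz(T,uv,z))
    print("kit",[atz(T,u,.046) for u in((126,117),(186,165))])
E
python3 fit.py
```

```text
disp [ 0.5353  0.2387  1.5048 -0.0062]
[[-0.1, -0.7], [0.6, -0.7], [1.0, -0.7], [0.0, -0.5], [-0.9, 4.2], [0.1, 3.0], [-0.0, -1.1], [-0.8, -0.8], [-0.3, 0.8], [-0.1, -1.5], [-2.2, 0.2], [0.6, -1.8], [1.3, 0.8], [-1.8, 0.8], [-0.7, 0.7], [-0.2, -0.4]]
post [0.5018 0.307  0.1628]
post1 [0.4957 0.2152 0.1628]
apron [0.525  0.083  0.0038]
hinge [0.6035 0.1329 0.0888]
tri post (array([0.50119339, 0.30769011, 0.16481765]), np.float64(0.0024663786319436046)) pivot (array([0.58144288, 0.25757279, 0.10995869]), np.float64(0.00046120282367860364))
pull [0.48265895 0.08096284 0.09455839] 0.0008357840710897115 dist 0.13155099309567542 expect 0.1321892582625381
door ang -6.142293949421365
tray [ 0.5407 -0.3016 -1.3703 -0.0064]
[[-0.6, -0.6], [0.3, -0.7], [0.5, -0.7], [-0.5, -0.4], [-1.2, 0.5], [-0.4, -0.1], [0.2, 0.7], [-0.7, -0.4]]
can [ 0.40689994 -0.49569727  0.135     ]
thin [ 0.74774927 -0.13612201  0.11      ]
kit [array([0.82779599, 0.30186427, 0.046     ]), array([0.67692937, 0.09849779, 0.046     ])]
```

Measured checks:
- The pull tip height is 94.6 mm (95 expected), and it lies 131.6 mm from the hinge (132.2 expected).
- The door is about 0.14 ajar.
- The tray fits 150 mm within 1 px.

I'll move above the pull with the fingers closing along the door.

```bash
R='[488,-597,10]'; python3 -m jog '{"dp":[[488,-597,10],[488,-597,10],[488,-597,10],[488,-597,10],[488,-597,10],[488,-597,10],[488,-597,10],[488,-597,10],[488,-597,10],[488,-597,10],[488,-597,10],[488,-597,10]],"delta_rot":[[0,0,-1.42],[0,0,-1.42],[0,0,-1.42],[0,0,-1.42],[0,0,-1.42],[0,0,-1.42],[0,0,-1.42],[0,0,-1.42],[0,0,-1.42],[0,0,-1.42],[0,0,-1.42],[0,0,-1.42]],"gripper":[1,1,1,1,1,1,1,1,1,1,1,1]}'
cat >> h.py <<'E'
def go(target,yaw=None,p=None):
    "print tool-frame dp(mm) and dz turn to world target, tool-y yaw"
    o=robot.get_obs();M=R.from_quat(o["tool_rot"]).as_matrix()
    y0=np.arctan2(M[1,1],M[0,1]);d=M.T@(np.array(target)-o["position"])*1000
    print("dp",d.round(1),"rotz",None if yaw is None else round(-(yaw-y0),3),"yaw",round(y0,3),"pos",o["position"].round(4),"q",o["q"].round(2),"F",o["ft_force"].round(1),"t",round(o["time"],2))
E
python3 -c "
from h import *
go((.483,.081,.2),0.074)"
```

```text
time: 2.2
position: [0.4066, -0.0712, 0.2152]
tool_rot: [0.682, 0.732, 0.0, 0.001]
ft_force: [0.6, -1.4, -1.0]
grip_width: 0.0869
grip_force: 0.0
dp [146.5  87.   15.2] rotz -0.003 yaw 0.071 pos [ 0.4066 -0.0712  0.2152] q [-0.45  0.25  1.95 -0.    0.94 -0.52] F [ 0.6 -1.4 -1. ] t 2.2
```

```bash
python3 -m jog '{"dp":[[147,87,15],[147,87,15],[147,87,15],[147,87,15],[147,87,15],[147,87,15]],"delta_rot":[[0,0,0],[0,0,0],[0,0,0],[0,0,0],[0,0,0],[0,0,0]],"gripper":[0,0,0,0,0,0]}'
python3 - <<'E'
from h import *
go((.483,.081,.06),0.074)
o=robot.get_obs();im=robot.camera("wrist");cv2.imwrite("pics/w1.png",im[:,:,::-1])
C=cam("wrist",o);print("pred pull",proj(C,(.4827,.081,.0946)),"hinge",proj(C,(.6035,.133,.09)))
print(robot.search_frame("door_pull","wrist")[:2])
np.savez("w1.npz",pos=o["position"],rot=o["tool_rot"])
E
```

```text
time: 2.8
position: [0.4817, 0.0799, 0.1997]
tool_rot: [0.681, 0.732, -0.0, -0.0]
ft_force: [-1.3, -0.3, 0.7]
grip_width: 0.0483
grip_force: 0.0
dp [  1.1   1.5 139.7] rotz -0.001 yaw 0.073 pos [0.4817 0.0799 0.1997] q [-0.06  0.38  1.79 -0.    0.97 -0.14] F [-1.3 -0.3  0.7] t 2.8
pred pull [252.12450356 184.87871033] hinge [405.09900736 132.26209332]
[{'rect': [221.1, 120.5, 416.2, 189.7], 'score': 0.61}]
```

View pics/w1.png

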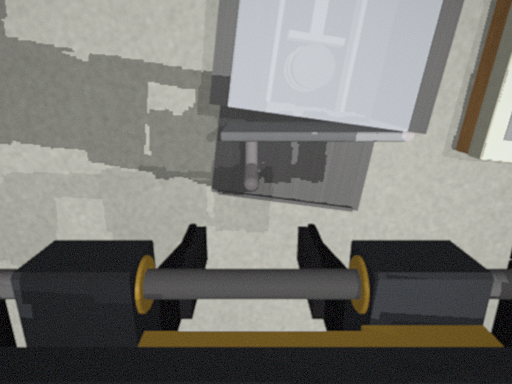

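The wrist view confirms the pull tip at (251,184), predicted at (252,185), with the door edge parallel to the closing line. I'll descend and grip it.

```bash
python3 -m jog '{"dp":[[1,1,50],[1,1,100],[1,1,137],[1,1,137],[1,1,137],[1,1,137],[1,1,137],[1,1,137],[1,1,137],[1,1,137]],"delta_rot":[[0,0,0],[0,0,0],[0,0,0],[0,0,0],[0,0,0],[0,0,0],[0,0,0],[0,0,0],[0,0,0],[0,0,0]],"gripper":[0,0,0,0,-1,-1,-1,-1,-1,-1]}' 20
python3 - <<'E'
from h import *
go((.483,.081,.062))
h=np.array([.6035,.133]);o=robot.get_obs();p=o["position"][:2];M=R.from_quat(o["tool_rot"]).as_matrix()
print(np.hypot(*(p-h)))
for i in range(1,13):
    a=.128*i;d=R.from_euler("z",a).as_matrix()[:2,:2]@(p-h)+h-p
    print(i,(M.T@[*d,0]*1000).round(0),round(-a,3))
E
```

```text
time: 3.9
position: [0.4809, 0.0809, 0.0637]
tool_rot: [0.681, 0.732, -0.001, -0.001]
ft_force: [-5.6, -0.8, 7.6]
grip_width: 0.0112
grip_force: 20.0
dp [-0.   2.1  1.7] rotz None yaw 0.072 pos [0.4809 0.0809 0.0637] q [-0.06  0.62  1.9  -0.    0.63 -0.13] F [-5.6 -0.8  7.6] t 3.9
0.1332551544308423
1 [-16.   7.  -0.] -0.128
2 [-31.  15.  -0.] -0.256
3 [-44.  25.  -0.] -0.384
4 [-56.  37.  -0.] -0.512
5 [-67.  51.  -0.] -0.64
6 [-75.  65.  -0.] -0.768
7 [-82.  81.  -0.] -0.896
8 [-87.  97.  -0.] -1.024
9 [-90. 114.  -0.] -1.152
10 [-90. 131.  -0.] -1.28
11 [-88. 148.  -1.] -1.408
12 [-84. 165.  -1.] -1.536
```

```bash
python3 -m jog '{"dp":[[-16,7,0],[-31,15,0],[-44,25,0],[-56,37,0],[-67,51,0],[-75,65,0]],"delta_rot":[[0,0,-0.128],[0,0,-0.256],[0,0,-0.384],[0,0,-0.512],[0,0,-0.64],[0,0,-0.768]],"gripper":[-1,-1,-1,-1,-1,-1]}'
python3 - <<'E'
from h import *
go((.483,.081,.062))
h=np.array([.6035,.133]);o=robot.get_obs();p=o["position"][:2];M=R.from_quat(o["tool_rot"]).as_matrix()
print(np.hypot(*(p-h)))
for i in range(1,8):
    a=.128*i;d=R.from_euler("z",a).as_matrix()[:2,:2]@(p-h)+h-p
    print(i,(M.T@[*d,0]*1000).round(0),round(-a,3))
E
```

```text
time: 4.5
position: [0.5541, 0.0105, 0.0638]
tool_rot: [0.356, 0.935, 0.0, 0.001]
ft_force: [1.2, 4.0, 2.3]
grip_width: 0.0116
grip_force: 20.0
dp [100.    5.4   1.7] rotz None yaw 0.844 pos [0.5541 0.0105 0.0638] q [-0.18  0.67  1.74  0.    0.74 -1.03] F [1.2 4.  2.3] t 4.5
0.1320590335709321
1 [-16.   7.   0.] -0.128
2 [-30.  15.   0.] -0.256
3 [-43.  26.   0.] -0.384
4 [-55.  38.   0.] -0.512
5 [-65.  51.   0.] -0.64
6 [-74.  66.   0.] -0.768
7 [-80.  81.   0.] -0.896
```

```bash
python3 -m jog '{"dp":[[-16,7,0],[-30,15,0],[-43,26,0],[-55,38,0],[-65,51,0],[-74,66,0],[-74,66,0],[-74,66,0],[-74,66,0],[-74,66,0],[-74,66,-50],[-74,66,-100]],"delta_rot":[[0,0,-0.128],[0,0,-0.256],[0,0,-0.384],[0,0,-0.512],[0,0,-0.64],[0,0,-0.768],[0,0,-0.768],[0,0,-0.768],[0,0,-0.768],[0,0,-0.768],[0,0,-0.768],[0,0,-0.768]],"gripper":[-1,-1,-1,-1,-1,-1,-1,-0.2,-0.2,-0.2,-0.2,-0.2]}'
python3 - <<'E'
from h import *
go((.502,.357,.2))
im=robot.camera("top");cv2.imwrite("pics/t2.png",im[:,:,::-1])
print(robot.search_frame("door_pull","top")[:2])
E
```

```text
time: 5.7
position: [0.6503, 0.01, 0.1609]
tool_rot: [-0.018, 1.0, 0.0, -0.003]
ft_force: [1.9, -0.2, 0.4]
grip_width: 0.0338
grip_force: 0.0
dp [136.3 352.1 -37.8] rotz None yaw 1.606 pos [0.6503 0.01   0.1609] q [-0.16  0.63  1.42 -0.    1.1  -1.76] F [ 1.9 -0.2  0.4] t 5.7
[{'rect': [202.7, 169.6, 221.9, 187.5], 'score': 0.49}]
```

The top-view network puts the pull at (212,178), so the door is about 1.67 rad open. Next I'll hover over the lever post.

```bash
python3 -m jog '{"dp":[[0,0,-50],[20,40,-70],[138,302,-70],[138,302,-70],[138,302,-70],[138,302,-70],[138,302,-70],[138,302,-70],[138,302,-70],[138,302,-70],[138,302,-70],[138,302,-70]],"delta_rot":[[0,0,0],[0,0,0.1],[0,0,0.606],[0,0,0.606],[0,0,0.606],[0,0,0.606],[0,0,0.606],[0,0,0.606],[0,0,0.606],[0,0,0.606],[0,0,0.606],[0,0,0.606]],"gripper":[0,0,0,0,0,0,0,0,0,0,0,0]}'
python3 - <<'E'
from h import *
go((.502,.307,.13),1.0)
o=robot.get_obs();im=robot.camera("wrist");cv2.imwrite("pics/w2.png",im[:,:,::-1])
C=cam("wrist",o);print("pred post",proj(C,(.502,.307,.165)),"piv",proj(C,(.5814,.2576,.115)))
print(robot.search_frame("lever_post","wrist")[:2])
E
```

```text
time: 7.0
position: [0.5044, 0.3056, 0.2326]
tool_rot: [0.282, 0.959, -0.0, 0.0]
ft_force: [0.3, 0.6, -0.0]
grip_width: 0.0434
grip_force: 0.0
dp [ 2.800e+00 -1.000e-01  1.026e+02] rotz -0.001 yaw 0.999 pos [0.5044 0.3056 0.2326] q [ 0.36  0.47  1.51 -0.    1.16 -0.64] F [ 0.3  0.6 -0. ] t 7.0
pred post [250.88823138 196.2606228 ] piv [252.80240737 272.8926996 ]
[{'rect': [239.7, 171.0, 262.5, 268.6], 'score': 0.86}]
```

View pics/w2.png

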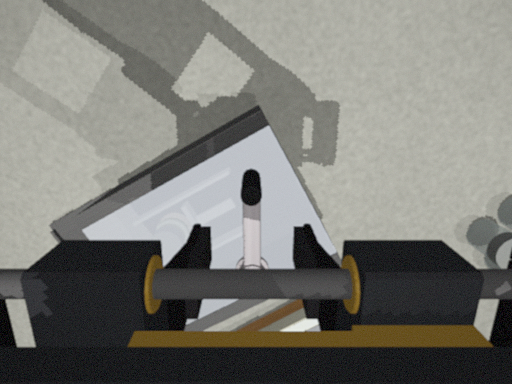

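The post top disc is centred near (251,192), about 3 mm further along tool x than predicted. I'll descend with that correction and grip.

```bash
python3 -m jog '{"dp":[[6,0,50],[6,0,102],[6,0,102],[6,0,102],[6,0,102],[6,0,102],[6,0,102],[6,0,102]],"delta_rot":[[0,0,0],[0,0,0],[0,0,0],[0,0,0],[0,0,0],[0,0,0],[0,0,0],[0,0,0]],"gripper":[0,0,0,-1,-1,-1,-1,-1]}' 30
python3 - <<'E'
from h import *
from fit import *
go((.502,.307,.13))
d,e,w=fit(D,[.53,.24,1.5,0]);h=np.array(w(d,(20,-45,0)))[:2];o=robot.get_obs();p=o["position"][:2];M=R.from_quat(o["tool_rot"]).as_matrix()
print(h,np.hypot(*(p-h)))
for i in range(1,10):
    a=.125*i;dd=R.from_euler("z",a).as_matrix()[:2,:2]@(p-h)+h-p
    print(i,(M.T@[*dd,0]*1000).round(0),round(-a,3))
E
```

```text
time: 7.9
position: [0.4984, 0.3089, 0.1328]
tool_rot: [0.28, 0.96, -0.001, 0.001]
ft_force: [-2.1, -5.7, 6.3]
grip_width: 0.015
grip_force: 30.0
dp [-4.1  0.3  2.8] rotz None yaw 1.002 pos [0.4984 0.3089 0.1328] q [ 0.37  0.59  1.61 -0.    0.94 -0.63] F [-2.1 -5.7  6.3] t 7.9
[0.58154116 0.25566316] 0.09876018665556152
1 [ -1. -12.   0.] -0.125
2 [ -3. -24.   0.] -0.25
3 [ -7. -36.   0.] -0.375
4 [-12. -47.   0.] -0.5
5 [-19. -58.   0.] -0.625
6 [-26. -67.   0.] -0.75
7 [-35. -76.   0.] -0.875
8 [-45. -83.   0.] -1.0
9 [-56. -89.   0.] -1.125
```

```bash
python3 -m jog '{"dp":[[-1,-12,0],[-3,-24,0],[-7,-36,0],[-12,-47,0],[-19,-58,0],[-26,-67,0],[-35,-76,0],[-40,-80,0],[-45,-83,0],[-46,-84,0],[-46,-84,0]],"delta_rot":[[0,0,-0.125],[0,0,-0.25],[0,0,-0.375],[0,0,-0.5],[0,0,-0.625],[0,0,-0.75],[0,0,-0.875],[0,0,-0.94],[0,0,-1.0],[0,0,-1.02],[0,0,-1.02]],"gripper":[-1,-1,-1,-1,-1,-1,-1,-1,-1,-1,-1]}'
python3 - <<'E'
from h import *
go((.502,.307,.13))
h=np.array([.58154,.25566]);o=robot.get_obs();p=o["position"][:2]
v=p-h;v0=np.array([.4984,.3089])-h;print("swung",np.arctan2(v[1],v[0])%6.2832-np.arctan2(v0[1],v0[0]),np.hypot(*v),o["grip_width"])
im=robot.camera("top")
print(robot.search_frame("jar","top")[:2],robot.search_frame("lever_post","top")[:2])
cv2.imwrite("pics/t3.png",im[:,:,::-1])
E
```

```text
time: 9.0
position: [0.492, 0.2166, 0.1328]
tool_rot: [-0.222, 0.975, 0.002, 0.001]
ft_force: [-3.3, 5.7, 5.4]
grip_width: 0.015
grip_force: 30.0
dp [-48.2  77.1   3.2] rotz None yaw 2.019 pos [0.492  0.2166 0.1328] q [ 0.2   0.54  1.74  0.    0.86 -1.82] F [-3.3  5.7  5.4] t 9.0
swung 0.9807543718124734 0.09768523499664583 0.014977276262981787
[{'rect': [179.3, 210.3, 195.2, 224.3], 'score': 0.71}] []
```

The chord is 92.5 mm, so the swing is about 1.0 rad, and the jar has come out. I'll press a little more for certainty, then guide the lever home, release and lift.

```bash
python3 -m jog '{"dp":[[0,-4,0],[0,-4,0]],"delta_rot":[[0,0,0],[0,0,0]],"gripper":[-1,-1]}'; python3 -m jog '{"dp":[[-1,16,0],[-3,28,0],[-7,40,0],[-12,51,0],[-19,62,0],[-26,71,0],[-35,80,0],[-44,86,0],[-44,86,0],[-44,86,0],[-44,86,-50],[-44,86,-90]],"delta_rot":[[0,0,0.125],[0,0,0.25],[0,0,0.375],[0,0,0.5],[0,0,0.625],[0,0,0.75],[0,0,0.875],[0,0,0.98],[0,0,0.98],[0,0,0.98],[0,0,0.98],[0,0,0.98]],"gripper":[-1,-1,-1,-1,-1,-1,-1,-1,0,0,0,0]}'
python3 - <<'E'
from h import *
from fit import *
go((.525,.083,.2),1.5)
im=robot.camera("top");cv2.imwrite("pics/t4.png",im[:,:,::-1])
print(robot.search_frame("jar","top")[:2],robot.search_frame("lever_post","top")[:2])
robot.camera("side")
js=robot.search_frame("jar","side")[:2];print(js)
c=cv2.resize(im[150:260,80:240],None,fx=4,fy=4,interpolation=cv2.INTER_CUBIC);cv2.imwrite("pics/t4c.png",c[:,:,::-1])
E
```

```text
time: 9.35
position: [0.4925, 0.2155, 0.1328]
tool_rot: [-0.221, 0.975, 0.004, 0.001]
ft_force: [-6.3, 14.3, 6.0]
grip_width: 0.0152
grip_force: 30.1
time: 10.55
position: [0.4948, 0.3074, 0.221]
tool_rot: [0.261, 0.965, -0.001, -0.001]
ft_force: [1.1, 0.2, 0.4]
grip_width: 0.0382
grip_force: 0.0
dp [-139.2 -178.6   20.9] rotz -0.457 yaw 1.043 pos [0.4948 0.3074 0.221 ] q [ 0.36  0.47  1.54  0.    1.13 -0.68] F [1.1 0.2 0.4] t 10.55
[{'rect': [179.0, 210.1, 195.2, 224.4], 'score': 0.63}] [{'rect': [164.5, 170.4, 223.6, 194.1], 'score': 0.74}, {'rect': [106.0, 186.6, 129.8, 210.4], 'score': 0.67}]
[{'rect': [214.5, 168.8, 227.0, 189.0], 'score': 0.75}]
```

View pics/t4c.png

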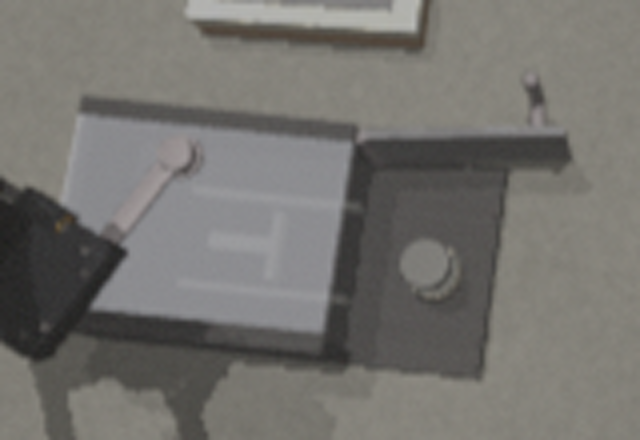

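The lever is home (force peaked at about 14 N against the stop). The door is wide open and the jar stands on the apron, cap at about (186,215.5) in the top picture. I'll hover over it for a close measurement.

```bash
python3 - <<'E'
from h import *
T=cam("top");S=cam("side")
print(atz(T,(186.2,215.5),.066),tri((T,(186.2,215.5)),(S,(220.7,172))))
j=atz(T,(186.2,215.5),.066)
go((j[0],j[1],.19),-.066)
E
```

```text
[0.51658199 0.08203986 0.066     ] (array([0.51908916, 0.08308698, 0.06073575]), np.float64(0.0024300944889486973))
dp [-132.5 -183.5   30.4] rotz 1.108 yaw 1.042 pos [0.4948 0.3074 0.2204] q [ 0.36  0.47  1.54  0.    1.13 -0.68] F [-0.8 -0.3  0.1] t 10.8
```

```bash
python3 -m jog '{"dp":[[-133,-183,0],[-133,-183,0],[-133,-183,0],[-133,-183,0],[-133,-183,30],[-133,-183,30],[-133,-183,30],[-133,-183,30],[-133,-183,30],[-133,-183,30]],"delta_rot":[[0,0,1.108],[0,0,1.108],[0,0,1.108],[0,0,1.108],[0,0,1.108],[0,0,1.108],[0,0,1.108],[0,0,1.108],[0,0,1.108],[0,0,1.108]],"gripper":[0.5,0.5,0.5,0.5,0.5,0.5,0.5,0.5,0.5,0.5]}'
python3 - <<'E'
from h import *
go((.5166,.082,.036),-.066)
o=robot.get_obs();im=robot.camera("wrist");cv2.imwrite("pics/w3.png",im[:,:,::-1])
C=cam("wrist",o);print("pred",proj(C,(.5166,.082,.066)))
print(robot.search_frame("jar","wrist")[:2])
E
```

```text
time: 11.8
position: [0.517, 0.0827, 0.1896]
tool_rot: [0.73, 0.684, -0.001, -0.001]
ft_force: [-0.9, -0.3, -0.2]
grip_width: 0.0653
grip_force: 0.0
dp [-7.000e-01  1.000e-01  1.536e+02] rotz 0.001 yaw -0.065 pos [0.517  0.0827 0.1896] q [-0.06  0.44  1.72  0.    0.99  0.01] F [-0.9 -0.3 -0.2] t 11.8
pred [250.82041051 181.10828177]
[{'rect': [230.5, 141.9, 272.2, 198.6], 'score': 0.71}]
```

View pics/w3.png

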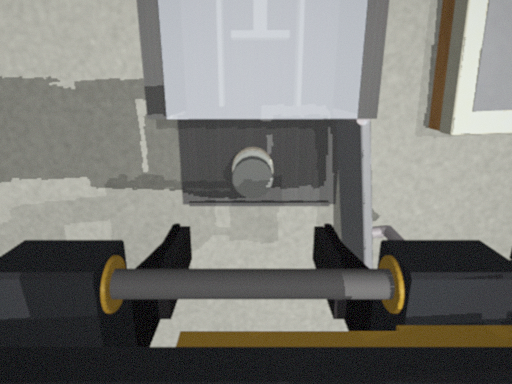

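The cap is centred near (252,178) against (251,181) predicted, so the error is about 2 mm. Nothing stands in the fingers' way. I'll descend, grip lightly on the upper jar and lift.

```bash
python3 -m jog '{"dp":[[2,1,50],[2,1,100],[2,1,130],[2,1,153],[2,1,153],[2,1,153],[2,1,153],[2,1,153],[2,1,153],[2,1,153]],"delta_rot":[[0,0,0],[0,0,0],[0,0,0],[0,0,0],[0,0,0],[0,0,0],[0,0,0],[0,0,0],[0,0,0],[0,0,0]],"gripper":[0.5,0.5,0.5,0.5,0.5,-1,-1,-1,-1,-1]}' 15; python3 -m jog '{"dp":[[0,0,-20],[0,0,-60],[0,0,-100],[0,0,-130],[0,0,-130]],"delta_rot":[[0,0,0],[0,0,0],[0,0,0],[0,0,0],[0,0,0]],"gripper":[-1,-1,-1,-1,-1]}'
python3 -c "
from h import *
go((.5407,-.3016,.2),0.2)"
```

```text
time: 12.9
position: [0.5195, 0.0846, 0.0387]
tool_rot: [0.73, 0.683, 0.0, 0.0]
ft_force: [-1.3, -0.1, 4.7]
grip_width: 0.036
grip_force: 15.0
time: 13.4
position: [0.5223, 0.0846, 0.1722]
tool_rot: [0.73, 0.683, 0.004, 0.004]
ft_force: [0.6, -0.9, -1.7]
grip_width: 0.0362
grip_force: 14.9
dp [-384.1   44.4  -27.5] rotz -0.267 yaw -0.067 pos [0.5223 0.0846 0.1722] q [-0.05  0.47  1.73  0.    0.93  0.02] F [ 0.6 -0.9 -1.7] t 13.4
```

```bash
python3 -m jog '{"dp":[[-40,5,0],[-85,10,0],[-130,15,0],[-175,20,0],[-220,25,0],[-265,31,0],[-310,36,0],[-350,41,0],[-375,44,0],[-384,44,0],[-384,44,0],[-384,44,0]],"delta_rot":[[0,0,0],[0,0,0],[0,0,0],[0,0,0],[0,0,0],[0,0,0],[0,0,0],[0,0,0],[0,0,0],[0,0,0],[0,0,0],[0,0,0]],"gripper":[-1,-1,-1,-1,-1,-1,-1,-1,-1,-1,-1,-1]}'
python3 - <<'E'
from h import *
go((.5407,-.3016,.0345),-.067)
o=robot.get_obs();print(o["grip_width"])
im=robot.camera("wrist");cv2.imwrite("pics/w4.png",im[:,:,::-1])
E
```

```text
time: 14.6
position: [0.5366, -0.2996, 0.1669]
tool_rot: [0.73, 0.683, 0.0, -0.002]
ft_force: [0.4, 0.5, -1.1]
grip_width: 0.0361
grip_force: 15.0
dp [ -2.    4.5 132.4] rotz 0.0 yaw -0.067 pos [ 0.5366 -0.2996  0.1669] q [-0.69  0.58  1.51  0.    1.05 -0.62] F [ 0.4  0.5 -1.1] t 14.6
0.0361359616926061
```

View pics/w4.png

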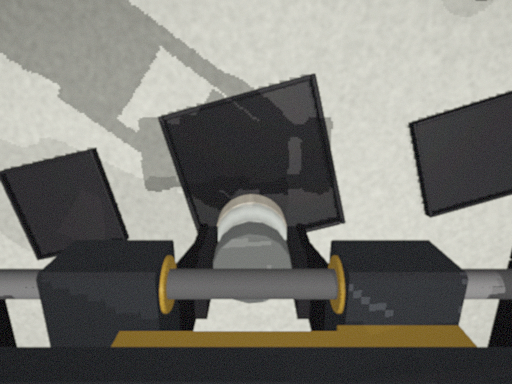

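The jar is held upright, and the middle (largest) tray lies below it with corners at (162,118), (313,76) and (343,221). I'll lower it slowly.

```bash
python3 -m jog '{"dp":[[-2,4,30],[-2,4,65],[-2,4,95],[-2,4,115],[-2,4,122],[-2,4,126],[-2,4,128],[-2,4,130],[-2,4,130]],"delta_rot":[[0,0,0],[0,0,0],[0,0,0],[0,0,0],[0,0,0],[0,0,0],[0,0,0],[0,0,0],[0,0,0]],"gripper":[-1,-1,-1,-1,-1,-1,-1,-1,-1]}'
```

```text
time: 15.55
position: [0.5417, -0.304, 0.0386]
tool_rot: [0.73, 0.683, 0.0, 0.001]
ft_force: [0.4, 0.3, -0.6]
grip_width: 0.0363
grip_force: 15.0
```

```bash
python3 -m jog '{"dp":[[0,0,1],[0,0,2],[0,0,3],[0,0,4],[0,0,4]],"delta_rot":[[0,0,0],[0,0,0],[0,0,0],[0,0,0],[0,0,0]],"gripper":[-1,-1,-1,-1,-1]}'
```

```text
time: 16.05
position: [0.5412, -0.3038, 0.0339]
tool_rot: [0.73, 0.683, -0.0, 0.0]
ft_force: [1.3, -0.8, 0.3]
grip_width: 0.0361
grip_force: 15.1
```

```bash
python3 -m jog '{"dp":[[0,0,1],[0,0,1.5],[0,0,1.5],[0,0,1.5]],"delta_rot":[[0,0,0],[0,0,0],[0,0,0],[0,0,0]],"gripper":[-1,-1,-1,-1]}'
```

```text
time: 16.45
position: [0.5412, -0.3039, 0.0337]
tool_rot: [0.73, 0.683, -0.0, 0.0]
ft_force: [-2.2, 1.7, 8.0]
grip_width: 0.0362
grip_force: 15.1
```

Contact, at 8 N. Next I release and lift.

```bash
python3 -m jog '{"dp":[[0,0,0],[0,0,0],[0,0,0],[0,0,0],[0,0,0],[0,0,-40],[0,0,-90],[0,0,-140],[0,0,-180],[0,0,-180]],"delta_rot":[[0,0,0],[0,0,0],[0,0,0],[0,0,0],[0,0,0],[0,0,0],[0,0,0],[0,0,0],[0,0,0],[0,0,0]],"gripper":[0.6,0.6,0.6,0.6,0.6,0.6,0.6,0.6,0.6,0.6]}'
python3 - <<'E'
from h import *
go((.65,.01,.2),1.6)
im=robot.camera("wrist");j=robot.search_frame("jar","wrist")[:1];print(j)
im2=robot.camera("top");d=robot.search_frame("door_pull","top")[:2];print(d)
a=im[100:320,140:400];b=cv2.resize(im2[150:210,150:240],None,fx=4,fy=4,interpolation=cv2.INTER_CUBIC)
cv2.imwrite("pics/p5.png",np.hstack([cv2.resize(a,(390,330)),cv2.copyMakeBorder(b,0,90,0,0,cv2.BORDER_CONSTANT)])[:,:,::-1])
E
```

```text
time: 17.45
position: [0.5447, -0.3064, 0.2193]
tool_rot: [0.73, 0.683, 0.001, 0.007]
ft_force: [0.1, -1.1, -0.3]
grip_width: 0.0696
grip_force: 0.0
dp [322.9  83.7  17.6] rotz -1.667 yaw -0.067 pos [ 0.5447 -0.3064  0.2193] q [-0.69  0.53  1.45  0.    1.15 -0.62] F [ 0.1 -1.1 -0.3] t 17.45
[{'rect': [229.1, 137.6, 262.8, 186.6], 'score': 0.88}]
[{'rect': [170.2, 170.0, 221.3, 191.6], 'score': 0.56}]
```

View pics/p5.png

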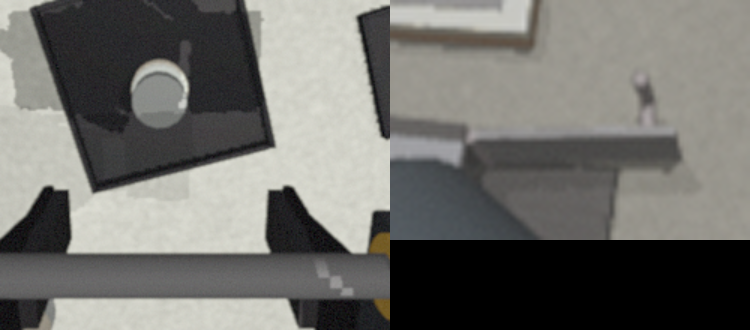

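The jar stands upright in the middle of the tray, cap at about (160,95) in the crop. The door is still open where I left it, with the pull at about (212.5,169) in the top view. I'll return to the pull.

```bash
python3 -m jog '{"dp":[[323,84,10],[323,84,10],[323,84,10],[323,84,10],[323,84,10],[323,84,10],[323,84,10],[323,84,10],[323,84,10],[323,84,10],[323,84,10],[323,84,10]],"delta_rot":[[0,0,-1.672],[0,0,-1.672],[0,0,-1.672],[0,0,-1.672],[0,0,-1.672],[0,0,-1.672],[0,0,-1.672],[0,0,-1.672],[0,0,-1.672],[0,0,-1.672],[0,0,-1.672],[0,0,-1.672]],"gripper":[-0.2,-0.2,-0.2,-0.2,-0.2,-0.2,-0.2,-0.2,-0.2,-0.2,-0.2,-0.2]}'
python3 - <<'E'
from h import *
go((.6503,.01,.064),1.606)
print("top est",atz(cam("top"),(212.5,169),.0945))
E
```

```text
time: 18.85
position: [0.6454, 0.0132, 0.1996]
tool_rot: [-0.018, 1.0, 0.0, -0.002]
ft_force: [0.6, 0.1, 0.0]
grip_width: 0.0349
grip_force: 0.0
dp [ -5.5  -3.5 135.6] rotz -0.0 yaw 1.606 pos [0.6454 0.0132 0.1996] q [-0.15  0.58  1.4   0.    1.17 -1.76] F [0.6 0.1 0. ] t 18.85
top est [0.65364682 0.01051822 0.0945    ]
```

```bash
python3 -m jog '{"dp":[[-3,-3,30],[-3,-3,80],[-3,-3,135],[-3,-3,135],[-3,-3,135],[-3,-3,135],[-3,-3,135],[-3,-3,135]],"delta_rot":[[0,0,0],[0,0,0],[0,0,0],[0,0,0],[0,0,0],[0,0,0],[0,0,0],[0,0,0]],"gripper":[-0.2,-0.2,-0.2,-0.2,-1,-1,-1,-1]}' 20
python3 - <<'E'
from h import *
go((.483,.081,.062))
h=np.array([.6035,.133]);o=robot.get_obs();p=o["position"][:2];M=R.from_quat(o["tool_rot"]).as_matrix()
print(np.hypot(*(p-h)))
for i in range(1,15):
    a=-.128*i;d=R.from_euler("z",a).as_matrix()[:2,:2]@(p-h)+h-p
    print(i,(M.T@[*d,0]*1000).round(0),round(-a,3))
E
```

```text
time: 19.65
position: [0.6507, 0.0112, 0.0701]
tool_rot: [-0.016, 1.0, 0.001, 0.002]
ft_force: [0.1, -0.2, 7.7]
grip_width: 0.0114
grip_force: 20.0
dp [165.3  75.3   7.8] rotz None yaw 1.604 pos [0.6507 0.0112 0.0701] q [-0.16  0.75  1.48  0.    0.91 -1.76] F [ 0.1 -0.2  7.7] t 19.65
0.13066766986242623
1 [16. -5. -0.] 0.128
2 [33. -7. -0.] 0.256
3 [49. -7. -0.] 0.384
4 [66. -5. -0.] 0.512
5 [82. -1. -0.] 0.64
6 [98.  5. -0.] 0.768
7 [112.  13.  -0.] 0.896
8 [126.  22.  -0.] 1.024
9 [138.  34.  -0.] 1.152
10 [149.  47.  -0.] 1.28
11 [158.  61.  -0.] 1.408
12 [165.  76.  -0.] 1.536
13 [170.  92.  -0.] 1.664
14 [173. 108.  -0.] 1.792
```

```bash
python3 -m jog '{"dp":[[16,-5,-3],[33,-7,-3],[49,-7,-3],[66,-5,-3],[82,-1,-3],[98,5,-3],[112,13,-3],[126,22,-3],[138,34,-3],[149,47,-3],[158,61,-3],[158,61,-3]],"delta_rot":[[0,0,0.128],[0,0,0.256],[0,0,0.384],[0,0,0.512],[0,0,0.64],[0,0,0.768],[0,0,0.896],[0,0,1.024],[0,0,1.152],[0,0,1.28],[0,0,1.408],[0,0,1.408]],"gripper":[-1,-1,-1,-1,-1,-1,-1,-1,-1,-1,-1,-1]}'
python3 - <<'E'
from h import *
h=np.array([.6035,.133]);o=robot.get_obs();p=o["position"][:2];M=R.from_quat(o["tool_rot"]).as_matrix()
v=p-h;dang=lambda v:(np.arctan2(v[1],v[0])-1.505-np.arctan2(.125,-.043)+3.14159)%6.28318-3.14159
print("door",dang(v),np.hypot(*v),o["ft_force"],o["grip_width"],p)
for i in range(1,6):
    a=-.08*i;d=R.from_euler("z",a).as_matrix()[:2,:2]@(p-h)+h-p
    print(i,(M.T@[*d,0]*1000).round(0),round(-a,3))
E
```

```text
time: 20.85
position: [0.4885, 0.0671, 0.0703]
tool_rot: [0.634, 0.773, 0.0, -0.0]
ft_force: [0.3, 0.9, -12.8]
grip_width: 0.0111
grip_force: 20.0
door 0.25446107860570333 0.13256327028541423 [  0.31370626   0.92372754 -12.76292735] 0.01111547181173851 [0.48845837 0.06713313]
1 [10. -3.  0.] 0.08
2 [21. -5.  0.] 0.16
3 [31. -6.  0.] 0.24
4 [42. -7.  0.] 0.32
5 [52. -6.  0.] 0.4
```

```bash
python3 -m jog '{"dp":[[10,-3,2],[21,-5,2],[31,-6,2],[36,-7,2],[39,-7,2],[39,-7,2]],"delta_rot":[[0,0,0.08],[0,0,0.16],[0,0,0.24],[0,0,0.27],[0,0,0.28],[0,0,0.28]],"gripper":[-1,-1,-1,-1,-1,-1]}'
python3 - <<'E'
from h import *
h=np.array([.6035,.133]);o=robot.get_obs();p=o["position"][:2]
v=p-h;dang=lambda v:(np.arctan2(v[1],v[0])-1.505-np.arctan2(.125,-.043)+3.14159)%6.28318-3.14159
print("door",dang(v),np.hypot(*v),o["ft_force"],p)
E
```

```text
time: 21.45
position: [0.4749, 0.0994, 0.0701]
tool_rot: [0.734, 0.679, -0.002, 0.002]
ft_force: [-4.1, -13.9, 6.2]
grip_width: 0.0112
grip_force: 20.0
door -0.009709945755483673 0.13290557439104292 [ -4.0658906  -13.91648262   6.21707367] [0.47491964 0.0993699 ]
```

The door is against its stop, with a 14 N reaction. I'll relax, release, lift and check.

```bash
python3 -m jog '{"dp":[[-2,0,0],[-2,0,0],[-2,0,0],[-2,0,0],[-2,0,0],[-2,0,-30],[-2,0,-70],[-2,0,-120],[-60,0,-150],[-60,0,-150],[-60,0,-150]],"delta_rot":[[0,0,0],[0,0,0],[0,0,0],[0,0,0],[0,0,0],[0,0,0],[0,0,0],[0,0,0],[0,0,0],[0,0,0],[0,0,0]],"gripper":[-1,-0.2,-0.2,-0.2,-0.2,-0.2,-0.2,-0.2,-0.2,-0.2,-0.2]}'
python3 - <<'E'
from h import *
go((.48,.1,.2))
t=robot.camera("top");s=robot.camera("side")
print([(n,c,robot.search_frame(n,c)[:1]) for n in("jar","spray_can","thinner","kit_box") for c in("top","side")])
f=lambda x:cv2.resize(x,None,fx=3,fy=3,interpolation=cv2.INTER_CUBIC)
cv2.imwrite("pics/end.png",np.hstack([f(s[95:285,180:300]),f(t[120:310,80:210])])[:,:,::-1])
E
```

```text
time: 22.55
position: [0.471, 0.0414, 0.2192]
tool_rot: [0.737, 0.676, 0.001, 0.001]
ft_force: [-0.8, 0.7, -1.1]
grip_width: 0.0352
grip_force: 0.0
dp [59.2  3.9 19.2] rotz None yaw -0.086 pos [0.471  0.0414 0.2192] q [-0.15  0.33  1.81  0.    1.   -0.06] F [-0.8  0.7 -1.1] t 22.55
[('jar', 'top', []), ('jar', 'side', [{'rect': [233.6, 259.4, 256.5, 283.8], 'score': 0.85}]), ('spray_can', 'top', [{'rect': [370.6, 251.1, 404.2, 268.2], 'score': 0.7}]), ('spray_can', 'side', [{'rect': [179.3, 300.9, 206.0, 362.7], 'score': 0.77}]), ('thinner', 'top', [{'rect': [254.7, 136.6, 271.4, 157.0], 'score': 0.6}]), ('thinner', 'side', [{'rect': [300.8, 195.1, 321.0, 232.1], 'score': 0.68}]), ('kit_box', 'top', [{'rect': [123.0, 115.8, 190.2, 164.8], 'score': 0.77}]), ('kit_box', 'side', [{'rect': [272.1, 136.7, 315.0, 179.2], 'score': 0.77}])]
```

View pics/end.png

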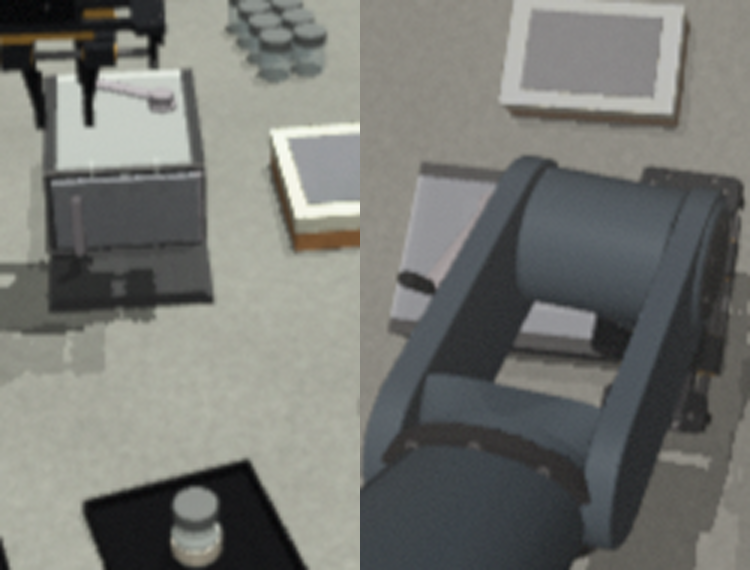

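The end picture shows the door flush, with its edge (50,180)–(203,172) parallel to the roof front. The lever is home, the jar stands upright in the tray, the bystanders haven't moved and the arm is clear.

```bash
python3 -c "
from rig import robot
print(robot.hand_in())"
```

```text
the job is handed in; nothing more can be done
None
```

I handed the job in at about 23 s: the jar stands upright in the largest tray, the door is shut, the lever is home and the bystanders haven't moved; the hand-in returned no verdict.

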